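# Load a coil and click the test slide into its notch

### The job

Pluck the blue-topped coil out of the pocket tray and set it flat into the white-framed nest on the blue carriage of the test slide. Once the coil is seated and let go, take the carriage by its black knob and slide it away from the dark stop until you feel its ball drop into the notch, without running it on to the red end stop. Finish still gripping the knob, with the ball resting in the notch, the blue coil in the nest and the other two coils left in their pockets.

Things in the scene. Friction and masses are not known exactly. Their poses are not given: they have to be found in the camera images.
- coil_blue: square dark-grey coil with a round BLUE top, 16 x 16 x 15 mm, 15 g, loose. Origin at the centre of its underside, z up. It starts in one of the three tray pockets (which one varies), standing 10 mm proud of the tray's top.
- coil_white: the same kind of coil with a white top; stays in its pocket. Origin at the centre of its underside.
- coil_yellow: the same kind of coil with a yellow top; stays in its pocket. Origin at the centre of its underside.
- tray: black pocket tray, fixed, 52 mm (own x) by 128 mm (own y), 8 mm high; origin at the centre of its underside on the table. Three square pockets 19 mm wide, 5 mm deep (floor 3 mm over the table) in a row along own y at -38, 0, +38 mm. Each coil stands centred in its pocket, square to the tray within 0.05 rad; pinch it along the tray's own x, where nothing stands beside it.
- slide_base: test slide: aluminium base, fixed to the table, 78 mm (own x) by 214 mm (own y), with two steel rails along own y, tops 22 mm over the table. Origin at the centre of its underside. The carriage travels toward own +y. A low dark stop stands at the -y end and a low red stop at the +y end.
- carriage (a joint): travel of the blue carriage along slide +y in m: 0 at the dark stop, 0.100 at the red stop; starts between 0 and 0.018. Its plate is 68 mm (slide x) by 96 mm (along travel), top 32 mm over the table. It slides with about 1 N of friction and stays where it is left.
- nest (a point): centre of the nest's floor, on the carriage, 32 mm over the table; axes as slide_base. The nest is a square 19 mm wide inside a white frame 5 mm high and 4 mm thick; a seated coil stands 10 mm proud of the frame.
- knob_top (a point): centre of the top of the black round knob on the carriage, 60 mm over the table; axes as slide_base. An upright post 16 mm across, rising 28 mm from the carriage's plate (its lowest 3 mm a 22 mm steel collar), 60 mm behind the nest against the travel. Nothing stands beside it along slide x.
- click_ball (a joint): drop in m of the spring ball under the carriage: about 0 riding on the strip inside the base, about 0.004 fully in the notch. The notch is unseen, at 0.050 to 0.082 of carriage travel, and must be felt: from 5 mm before its centre the ball pulls the carriage on with up to 3 N, past it resists with up to 5 N. Left free within 3 mm of centre, the carriage draws itself in.
- pin_top (a point): top of a red pin, 6 mm across, rising through the carriage's plate beside its middle (24 mm to slide x); it moves with the ball: 12 mm over the plate while the ball rides on the strip, 8 mm with the ball in the notch. Only a sign; do not press it.

How it is judged:
On the way, in this order (a step that is already met when the one before it is completed fails the run):
1. the blue-topped coil is lifted clear of its pocket (z of coil_blue in the frame of tray above 0.02 m), for 0.1 s.
2. the blue-topped coil sits flat in the nest, let go, while the ball is not yet in the notch (x of coil_blue in the frame of nest between -0.003 and 0.003 m and y of coil_blue in the frame of nest between -0.003 and 0.003 m and z of coil_blue in the frame of nest between -0.002 and 0.002 m and angle between coil_blue's own z axis and vertical below 0.12 rad and contact force between the fingers and coil_blue below 0.05 N and value of joint click_ball below 0.0009 m and value of joint carriage below 0.046 m), for 0.2 s.
At the end, for the whole second after the job is handed in: Fingers grip the knob (over 2 N, tool point within 35 mm of its top), carriage still, ball dropped over 1.5 mm into the notch (carriage within about 2 mm of its centre), blue coil flat in the nest (3 mm, 0.12 rad), not touched; the other coils within 8 mm of their start (x of coil_blue in the frame of nest between -0.003 and 0.003 m and y of coil_blue in the frame of nest between -0.003 and 0.003 m and z of coil_blue in the frame of nest between -0.002 and 0.002 m and angle between coil_blue's own z axis and vertical below 0.12 rad and value of joint click_ball above 0.0015 m and value of joint carriage above 0.04 m and velocity of joint carriage between -0.003 and 0.003 m/s and contact force between the fingers and carriage above 2 N and distance between the grasp point and knob_top below 0.035 m and contact force between the fingers and coil_blue below 0.05 N and distance of each of coil_white, coil_yellow from where it was at the start of the episode below 0.008 m); the arm keeps its last pose, push and grip.
It fails at once if the carriage is run on to the red end stop (value of joint carriage above 0.097 m).
It fails at once if the white- or yellow-topped coil is pulled out of its pocket (distance of any of coil_white, coil_yellow from where it was at the start of the episode above 0.015 m).
It also fails if it takes over 64 s, if anything falls off the work surface, if the arm or the gripper's body presses on something with over 40 N, if the wrist force passes 120 N, or if a joint passes its speed limit or range.

### The arm

A 7-joint arm with a two-finger parallel gripper is mounted at the origin on the work surface; the furniture and walls round the work are solid. World frame = base frame: x ahead of the robot, y to its left, z up, the work surface at z = 0. Lengths are in m, angles in rad, forces in N, time in s.
With the tool pointing down it reaches from about 0.425 to 0.925 m from the base axis. Payload 6.8 kg.
Tool frame: the origin (TCP) lies between the finger pads, 19 mm behind the fingertips; this is the grasp point; z points along the fingers, y is the line along which they close (so a half turn about z gives the same grasp; the last joint's range is limited). The gripper opens to 85 mm and grips with 20 to 120 N. Pads are 22 mm wide; open, the fingers measure 114 mm over their backs; the gripper's body (76 mm by 85 mm) begins 54 mm behind the grasp point. The pads swing forward as they close: fully open they stand 13 mm farther back than shut.
Start: joints at [-1.396, 0.477, 0.022, 1.555, -0.011, 1.109, -0.083], TCP at [0.188, 0.648, 0.25] pointing down, gripper open.
Joint ranges: [-2.96, 2.96], [-0.34, 2.1], [-1.41, 1.46], [0.24, 2.44], [-1.37, 4.51], [0.17, 1.92], [-2.96, 2.96]. Speed limits (rad/s): [2.39, 2.39, 3.14, 3.14, 3.14, 3.14, 3.14].

### API

Orientations are given as a rotation vector (axis times angle).
In Python, from bench import get_obs, grab_frame, hand_in gives the robot as it stands.
- The arm moves only by the tool drive_tool, never from a script. Its argument "rows" is a list of rows, each an object with "offset": the shift along the tool's x, y, z as a fraction of full scale, a list of three; "rotation": the turn, a rotation vector about the tool's x, y, z as a fraction of full scale, a list of three; "claw": the opening, from 0 (shut) to 1 (fully open). In form: [{"offset": [tx, ty, tz], "rotation": [wx, wy, wz], "claw": claw}, ...]. A call has 1 to 20 rows; each row is the pose to reach, as a shift and turn from the pose commanded when the call began, along the tool's axes at that moment; what a row does not reach only later rows make up. Full scale, the value 1, is 0.15 m for a shift and 2 rad for a turn. A row lasts 1/12 s, in which the tool goes at most 41.7 mm and 7.16 degrees, less where a joint would pass 70% of its speed; a pose out of reach is approached as far as the arm can. A call with a number of a shift or a turn outside -1 to 1 is refused whole. A call with a gripper value outside its range is refused whole. The fingers move at their own pace and stop on an object; "force" is the grip in N (left out, the last holds). Time passes only in rows, so rows that repeat a pose let the fingers close. It gives the time, the measured TCP pose, the force, the opening and the grip force at its end, in the units of the state.
- get_obs(): the state, without advancing time (a new reading comes with each control period).
- grab_frame(name): name is "scene" or "side" or "wrist"; returns a dict with "frame" (384x512x3 uint8, red, green, blue), "z_map" (384x512 float32, m along the optical axis (not along the pixel's ray), 0 where there is no reading), "vfov" (degrees; the focal length in pixels is half the picture's height over the tangent of half this angle, whatever the lens; pixels are square), "cx", "cy" (the principal point, pixels), "R" (3x3) and "t" (3): a world point X has camera coordinates R X + t. Camera axes: x right, y down, z forward; pixel columns grow to the right and rows downward; lengths in m; the calibration is good to about 2 mm. The wrist camera is an equidistant fisheye: a pixel r from the principal point sees the ray r / f radians off the axis. A picture is of the moment at which its call begins.
- hand_in(): hands the job in; it is judged then, once.
The state is a dict: "clock": time; "joints": joint angles; "qvel": joint speeds; "tau": joint torques, N m; "tcp_pos": TCP position; "orientation": TCP orientation; "contact_force": force on the tool from outside, world axes, zero at the start; "moment": the same for the moment, N m; "grip_width": finger opening in m; "gripper_force": force on a finger pad.
Only numpy, scipy, OpenCV 4.12 (cv2) and the standard library are available. Lean on these libraries where they do the work, as an engineer would, in place of code of your own. Each camera call takes 0.05 s, during which the arm holds its last target. There are 200 camera calls.

## Working session

There is one attempt and no reset: what is moved stays moved. The work goes in short steps, Python scripts to look and compute and a tool call to move; the robot and the scene stay as the last step left them, time stands still between calls to the robot, and variables do not carry over. Pictures are saved under pics/ and viewed, at most 10 in all, crops included, and the job is handed in when it is done.

Besides the shell and the picture viewer there is one more tool, called after "Call:" by a JSON object that holds its "op" and its "data", one argument or row to a line. drive_tool: Moves the arm, as the interface text tells. Its arguments: {"type":"object","properties":{"rows":{"type":"array","items":{"type":"object","properties":{"offset":{"type":"array","items":{"type":"number"}},"rotation":{"type":"array","items":{"type":"number"}},"claw":{"type":"number"}}}},"force":{"type":"number"}},"required":["rows"]}

```bash
ls; mkdir -p pics; cat > h.py <<'E'
import numpy as np, cv2
from bench import get_obs, grab_frame, hand_in
from scipy.spatial.transform import Rotation as Ro
def pts(g):
    "world points from z_map (perspective)"
    h,w=g['z_map'].shape; f=h/2/np.tan(np.radians(g['vfov'])/2)
    v,u=np.mgrid[:h,:w]; z=g['z_map']
    c=np.stack([(u-g['cx'])/f*z,(v-g['cy'])/f*z,z],-1)
    return (c-g['t'])@np.asarray(g['R'])
def ray_plane(g,u,v,h,fish=False):
    f=g['z_map'].shape[0]/2/np.tan(np.radians(g['vfov'])/2)
    x,y=(u-g['cx'])/f,(v-g['cy'])/f
    if fish:
        r=np.hypot(x,y)+1e-12; d=np.array([np.sin(r)*x/r,np.sin(r)*y/r,np.cos(r)])
    else: d=np.array([x,y,1.])
    R=np.asarray(g['R']); o=-R.T@g['t']; d=R.T@d
    return o+d*(h-o[2])/d[2]
def save(n,im): cv2.imwrite('pics/'+n,im[...,::-1])
E
python3 - <<'E'
from h import *
o=get_obs(); print(o)
a=[]
for n in('scene','side','wrist'):
    g=grab_frame(n); np.save(n+'.npy',g,allow_pickle=True); save(n+'.png',g['frame']); print(n,g['vfov'],g['cx'],g['cy'],-np.asarray(g['R']).T@g['t'])
E
```

```text
pics
{'clock': 0.0, 'joints': array([-1.39610105,  0.47782424,  0.02232383,  1.55640795, -0.01146938,
        1.10929025, -0.08309369]), 'qvel': array([ 4.39256572e-04, -9.22295223e-05,  1.90274318e-03, -4.76521161e-04,
        7.31713003e-04,  2.30357915e-03,  3.71200580e-04]), 'tau': array([-9.05510260e-04, -5.96457767e+01,  1.60766110e+00, -2.81195319e+01,
        1.25381458e-02,  9.26291279e-03,  6.12314807e-05]), 'tcp_pos': array([0.18821211, 0.64767323, 0.24902756]), 'orientation': array([-4.42633417e-01, -3.11015145e+00,  2.82566081e-03]), 'contact_force': array([ 0.38884745, -1.25087139,  0.45277845]), 'moment': array([-0.02312839, -0.00202894, -0.0349417 ]), 'gripper_force': 0.0, 'grip_width': 0.08553335149146792}
scene 50.409124149412236 254.1894485725913 193.25675511677233 [-0.01105912  0.55230495  0.64183163]
side 42.023267599874245 257.7498655476637 192.68451240773808 [ 0.2556516  -0.72040381  0.51655978]
wrist 65.70646984690485 259.4580927814279 194.7778654380694 [0.12118147 0.66683625 0.37261931]
```

View pics/scene.png

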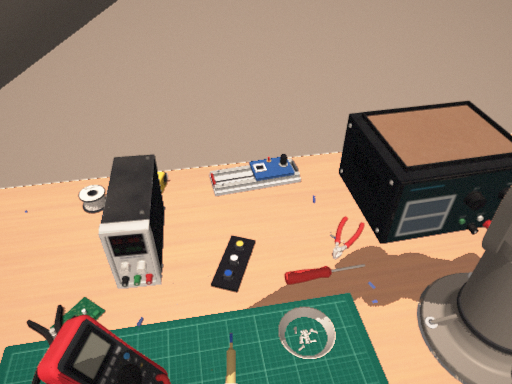

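View pics/side.png

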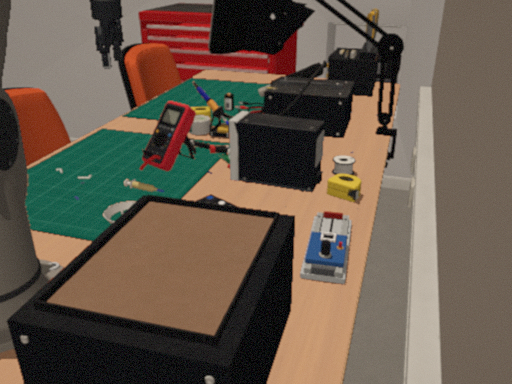

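View pics/wrist.png

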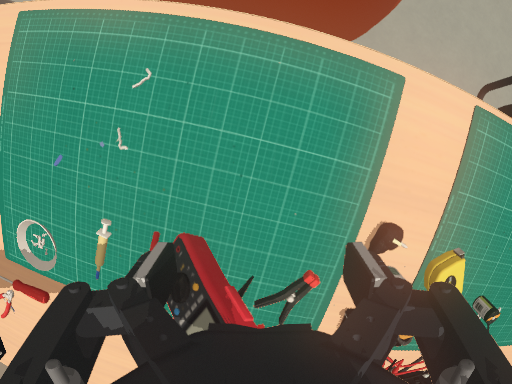

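The scene view shows the tray at about (234,263), with white, yellow and blue tops at (238,244), (235,257) and (228,273). The slide is at (255,175), with the red stop on the left at (212,178) and the knob at (284,160). The side view shows the slide at (328,245). The wrist view doesn't show the work yet.

```bash
python3 - <<'E'
from h import *
g=np.load('scene.npy',allow_pickle=True).item(); P=pts(g)
for n,u,v in[('white',238,244),('yel',235,257),('blue',228,273),('knob',284,158),('nest',261,168),('redstop',212,178),('slideR',298,178),('psu top',132,170),('box',420,140),('table',200,240)]:
    print(n,np.median(P[v-1:v+2,u-1:u+2].reshape(-1,3),0).round(4))
hsv=cv2.cvtColor(g['frame'],cv2.COLOR_RGB2HSV)
m=cv2.inRange(hsv,(100,130,60),(125,255,255)); n,l,s,c=cv2.connectedComponentsWithStats(m)
for i in range(1,n):
    if s[i,4]>15: print(s[i],c[i],P[l==i].mean(0))
# dark tray blob
m=cv2.inRange(hsv,(0,0,0),(180,255,60)); n,l=cv2.connectedComponents(m); k=l[240,228] or l[278,238]
q=P[l==l[263,222]]; print(l[263,222],len(q),cv2.minAreaRect(q[:,:2].astype(np.float32)*1000))
o=get_obs(); print(Ro.from_rotvec(o['orientation']).as_matrix().round(3))
save('crop.png',cv2.resize(g['frame'][140:300,190:320],None,fx=4.5,fy=3.7,interpolation=cv2.INTER_CUBIC))
E
```

```text
white [0.4221 0.2149 0.018 ]
yel [0.3986 0.2417 0.0186]
blue [0.377  0.2753 0.018 ]
knob [ 0.5353 -0.0195  0.0561]
nest [0.566  0.0286 0.0322]
redstop [0.6178 0.1343 0.0258]
slideR [ 0.4974 -0.0342  0.0112]
psu top [0.5991 0.3277 0.158 ]
box [ 0.2868 -0.1492  0.181 ]
table [ 4.954e-01  2.595e-01 -4.000e-04]
[250 157  44  23 493] [271.59432049 169.13590264] [0.5437478  0.01209177 0.03364032]
[224 269   8   7  38] [227.65789474 272.23684211] [0.38012114 0.27434611 0.0171474 ]
[230 334   3   8  23] [230.95652174 337.65217391] [0.2609601  0.35972922 0.04027534]
[123 353   7   6  32] [126.1875  355.46875] [0.31115845 0.50428286 0.0925017 ]
36 1162 ((232.79916381835938, 391.11883544921875), (79.39086151123047, 579.21337890625), 48.73127746582031)
[[-0.96   0.279 -0.   ]
 [ 0.279  0.96  -0.001]
 [-0.    -0.001 -1.   ]]
```

Call:
{"op": "drive_tool", "data": {
  "rows": [
    {"offset": [-0.25,-0.25,0],"rotation": [0,0,0],"claw": 1},
    {"offset": [-0.5,-0.5,0],"rotation": [0,0,0],"claw": 1},
    {"offset": [-0.75,-0.75,0],"rotation": [0,0,0],"claw": 1},
    {"offset": [-1,-1,0],"rotation": [0,0,0],"claw": 1},
    {"offset": [-1,-1,0],"rotation": [0,0,0],"claw": 1},
    {"offset": [-1,-1,0],"rotation": [0,0,0],"claw": 1},
    {"offset": [-1,-1,0],"rotation": [0,0,0],"claw": 1},
    {"offset": [-1,-1,0],"rotation": [0,0,0],"claw": 1}
  ]
}}

```text
clock: 0.82
tcp_pos: [0.2903, 0.4626, 0.2502]
orientation: [-0.443, -3.11, -0.001]
contact_force: [-1.5, 0.2, 0.1]
grip_width: 0.0855
gripper_force: 0.0
```

Call:
{"op": "drive_tool", "data": {
  "rows": [
    {"offset": [-0.25,-0.25,0],"rotation": [0,0,0.05],"claw": 1},
    {"offset": [-0.5,-0.5,0],"rotation": [0,0,0.1],"claw": 1},
    {"offset": [-0.75,-0.75,0],"rotation": [0,0,0.15],"claw": 1},
    {"offset": [-1,-1,0],"rotation": [0,0,0.2],"claw": 1},
    {"offset": [-1,-1,0],"rotation": [0,0,0.25],"claw": 1},
    {"offset": [-1,-1,0],"rotation": [0,0,0.32],"claw": 1},
    {"offset": [-1,-1,0],"rotation": [0,0,0.32],"claw": 1},
    {"offset": [-1,-1,0],"rotation": [0,0,0.32],"claw": 1},
    {"offset": [-1,-1,0],"rotation": [0,0,0.32],"claw": 1}
  ]
}}

```text
clock: 1.57
tcp_pos: [0.3917, 0.279, 0.2499]
orientation: [-1.388, -2.818, -0.0]
contact_force: [-0.7, 0.2, -0.3]
grip_width: 0.0856
gripper_force: 0.0
```

Call:
{"op": "drive_tool", "data": {
  "rows": [
    {"offset": [-0.2,0,0],"rotation": [0,0,0],"claw": 1},
    {"offset": [-0.4,0,0],"rotation": [0,0,0],"claw": 1},
    {"offset": [-0.4,0,0],"rotation": [0,0,0],"claw": 1},
    {"offset": [-0.4,0,0],"rotation": [0,0,0],"claw": 1}
  ]
}}

```text
clock: 1.9
tcp_pos: [0.4291, 0.2292, 0.2499]
orientation: [1.396, 2.815, -0.0]
contact_force: [-0.9, 1.4, 0.2]
grip_width: 0.0853
gripper_force: 0.0
```

```bash
python3 - <<'E'
from h import *
g=grab_frame('wrist'); np.save('w1.npy',g,allow_pickle=True); save('w1.png',g['frame'])
print(get_obs()['tcp_pos'],get_obs()['joints'],-np.asarray(g['R']).T@g['t'],np.asarray(g['R'])[2])
E
```

```text
[0.42847445 0.2301246  0.24984902] [-0.89814937  0.16326851  0.31196843  2.01167509 -0.06073951  0.97540067
  0.0955955 ] [0.38725087 0.2848326  0.37340979] [ 0.16976534 -0.22200343 -0.96015322]
```

View pics/w1.png

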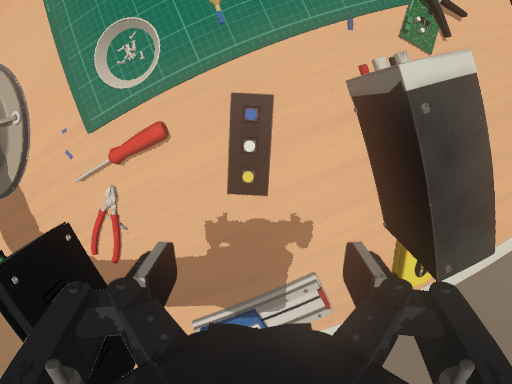

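The wrist view shows the tray at about (250,145), with blue at (251,114), white at (250,146) and yellow at (248,177). Part of the slide shows at the bottom.

```bash
cat >> h.py <<'E'
def blob(m,near,min_area=20):
    n,l,s,c=cv2.connectedComponentsWithStats(m)
    i=min([i for i in range(1,n) if s[i,4]>min_area],key=lambda i:np.hypot(*(c[i]-near)))
    return l==i,c[i],s[i]
def outline(g,mask,h,fish=True):
    c=max(cv2.findContours(mask.astype(np.uint8),0,1)[0],key=cv2.contourArea)[:,0]
    return np.array([ray_plane(g,u,v,h,fish)[:2] for u,v in c])
def rect(p):
    (c,wh,a)=cv2.minAreaRect((p*1000).astype(np.float32)); return np.round(c,1),np.round(wh,1),round(a,1)
E
python3 - <<'E'
from h import *
g=np.load('w1.npy',allow_pickle=True).item(); hsv=cv2.cvtColor(g['frame'],cv2.COLOR_RGB2HSV)
for n,lo,hi,at in[('blue',(100,100,50),(130,255,255),(251,114)),('white',(0,0,150),(180,60,255),(250,146)),('yel',(20,120,100),(35,255,255),(248,177))]:
    m,c,s=blob(cv2.inRange(hsv,lo,hi),at); print(n,c,s,ray_plane(g,*c,.018,True),rect(outline(g,m,.018)))
print('val',hsv[100,238],hsv[130,238],hsv[105,215])
dark=cv2.inRange(g['frame'],(0,0,0),(105,75,75)); dark[:90]=0; dark[200:]=0; dark[:,:220]=0; dark[:,280:]=0
m,c,s=blob(dark,(250,145),500); print('tray',c,s,rect(outline(g,m,.008)))
o=get_obs();R=Ro.from_rotvec(o['orientation']).as_matrix();print(o['tcp_pos'],R.round(3))
E
```

```text
blue [250.55294118 114.36470588] [246 110  10  10  85] [0.38190741 0.27511023 0.018     ] (array([382. , 274.9]), array([10.6, 10.8]), 36.9)
white [249.00952381 145.64761905] [244 140  11  12 105] [0.40303402 0.24395052 0.018     ] (array([402.9, 244.1]), array([12. , 13.3]), 37.0)
yel [247.69724771 176.47706422] [242 171  12  12 109] [0.42449387 0.21255235 0.018     ] (array([424.4, 212.8]), array([13.2, 14.1]), 81.3)
val [ 9 81 91] [ 8 88 87] [ 14 108 215]
tray [249.49666481 143.42162312] [ 228   93   45  103 3598] (array([403.2, 243.9]), array([ 50.4, 126.6]), 34.3)
[0.42847445 0.2301246  0.24984902] [[-0.606  0.795 -0.   ]
 [ 0.795  0.606  0.   ]
 [ 0.    -0.    -1.   ]]
```

Call:
{"op": "drive_tool", "data": {
  "force": 30,
  "rows": [
    {"offset": [0.2,-0.03,0.2],"rotation": [0,0,0.026],"claw": 0.5},
    {"offset": [0.427,-0.065,0.4],"rotation": [0,0,0.026],"claw": 0.5},
    {"offset": [0.427,-0.065,0.6],"rotation": [0,0,0.026],"claw": 0.5},
    {"offset": [0.427,-0.065,0.8],"rotation": [0,0,0.026],"claw": 0.5},
    {"offset": [0.427,-0.065,1],"rotation": [0,0,0.026],"claw": 0.5},
    {"offset": [0.427,-0.065,1],"rotation": [0,0,0.026],"claw": 0.5},
    {"offset": [0.427,-0.065,1],"rotation": [0,0,0.026],"claw": 0.5},
    {"offset": [0.427,-0.065,1],"rotation": [0,0,0.026],"claw": 0.5}
  ]
}}

```text
clock: 2.62
tcp_pos: [0.3827, 0.2751, 0.1011]
orientation: [1.469, 2.777, 0.002]
contact_force: [-0.0, 1.3, 0.5]
grip_width: 0.0426
gripper_force: 0.0
```

```bash
python3 - <<'E'
from h import *
g=grab_frame('wrist'); np.save('w2.npy',g,allow_pickle=True); hsv=cv2.cvtColor(g['frame'],cv2.COLOR_RGB2HSV); save('w2.png',g['frame'])
o=get_obs();R=Ro.from_rotvec(o['orientation']).as_matrix();print(o['tcp_pos'],R.round(3),o['grip_width'])
d=R.T@(np.array([.3819,.2751,.0295])-o['tcp_pos']); print('tool units',d/.15)
for at in[(250,250)]:
    try:
        m,c,s=blob(cv2.inRange(hsv,(100,100,50),(130,255,255)),at,100); p=ray_plane(g,*c,.018,True);print(c,s,p,rect(outline(g,m,.018)),'tool',R.T@(p-o['tcp_pos'])/.15)
    except Exception as e: print(e)
E
```

```text
[0.38317034 0.27519417 0.10164642] [[-0.562  0.827  0.002]
 [ 0.827  0.562  0.002]
 [ 0.001  0.003 -1.   ]] 0.04320966866164749
tool units [ 0.0038182  -0.00866852  0.48095782]
[257.47619048 206.32142857] [249 198  18  18 252] [0.38158308 0.27533568 0.018     ] (array([381.7, 275.2]), array([12.5, 13.1]), 34.2) tool [ 0.00623777 -0.00974126  0.55762401]
```

View pics/w2.png

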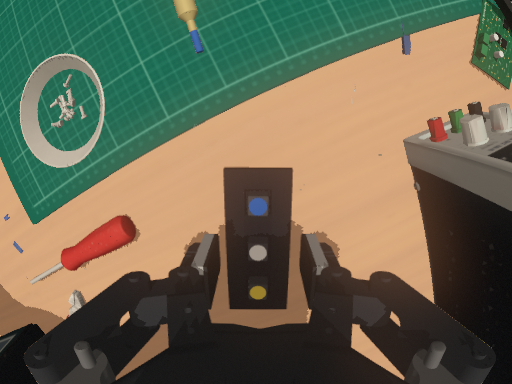

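This view agrees: the blue top at (257,206) is within 0.5 mm of the first measurement. I'll descend and grip.

Call:
{"op": "drive_tool", "data": {
  "force": 30,
  "rows": [
    {"offset": [0.005,-0.009,0.15],"rotation": [0,0,0],"claw": 0.5},
    {"offset": [0.005,-0.009,0.3],"rotation": [0,0,0],"claw": 0.5},
    {"offset": [0.005,-0.009,0.4],"rotation": [0,0,0],"claw": 0.5},
    {"offset": [0.005,-0.009,0.48],"rotation": [0,0,0],"claw": 0.5},
    {"offset": [0.005,-0.009,0.48],"rotation": [0,0,0],"claw": 0.5},
    {"offset": [0.005,-0.009,0.48],"rotation": [0,0,0],"claw": 0.5}
  ]
}}

```text
clock: 3.17
tcp_pos: [0.3816, 0.2743, 0.0292]
orientation: [1.471, 2.776, 0.003]
contact_force: [0.3, 0.7, 0.8]
grip_width: 0.0427
gripper_force: 0.0
```

Call:
{"op": "drive_tool", "data": {
  "force": 30,
  "rows": [
    {"offset": [0,0,0],"rotation": [0,0,0],"claw": 0.35},
    {"offset": [0,0,0],"rotation": [0,0,0],"claw": 0.25},
    {"offset": [0,0,0],"rotation": [0,0,0],"claw": 0.15},
    {"offset": [0,0,0],"rotation": [0,0,0],"claw": 0.1},
    {"offset": [0,0,0],"rotation": [0,0,0],"claw": 0.1},
    {"offset": [0,0,0],"rotation": [0,0,0],"claw": 0.1},
    {"offset": [0,0,0],"rotation": [0,0,0],"claw": 0.1},
    {"offset": [0,0,0],"rotation": [0,0,0],"claw": 0.1}
  ]
}}

```text
clock: 3.83
tcp_pos: [0.3817, 0.2743, 0.0293]
orientation: [1.471, 2.775, 0.004]
contact_force: [-1.8, -0.1, 8.3]
grip_width: 0.0148
gripper_force: 30.3
```

Call:
{"op": "drive_tool", "data": {
  "rows": [
    {"offset": [0,0,-0.05],"rotation": [0,0,0],"claw": 0.1},
    {"offset": [0,0,-0.12],"rotation": [0,0,0],"claw": 0.1},
    {"offset": [0,0,-0.25],"rotation": [0,0,0],"claw": 0.1},
    {"offset": [0,0,-0.45],"rotation": [0,0,0],"claw": 0.1},
    {"offset": [0,0,-0.7],"rotation": [0,0,0],"claw": 0.1},
    {"offset": [0,0,-0.9],"rotation": [0,0,0],"claw": 0.1},
    {"offset": [0,0,-0.9],"rotation": [0,0,0],"claw": 0.1},
    {"offset": [0,0,-0.9],"rotation": [0,0,0],"claw": 0.1}
  ]
}}

```text
clock: 4.5
tcp_pos: [0.3819, 0.2745, 0.1657]
orientation: [1.471, 2.775, 0.008]
contact_force: [-0.5, -0.3, -1.3]
grip_width: 0.0147
gripper_force: 29.4
```

```bash
python3 - <<'E'
from h import *
g=grab_frame('wrist'); np.save('w3.npy',g,allow_pickle=True); save('w3.png',np.hstack([g['frame'][100:350,120:400]]))
o=get_obs();print(o['tcp_pos'],o['grip_width'],o['gripper_force'],o['contact_force'])
s=grab_frame('scene');np.save('s3.npy',s,allow_pickle=True)
E
```

```text
[0.3809926  0.27381107 0.16416006] 0.014624710676981364 29.397411346435547 [-0.10072546 -0.7140112  -0.84313442]
```

View pics/w3.png

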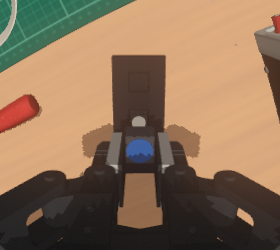

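The coil is held, with its blue top at about (260,250) in the full frame, and the pocket is empty. Next I'll check the clearance around the slide.

```bash
python3 - <<'E'
from h import *
g=np.load('scene.npy',allow_pickle=True).item(); P=pts(g).reshape(-1,3)
b=P[(P[:,2]>.08)&(P[:,2]<.3)&(P[:,0]>.1)&(P[:,0]<.9)&(abs(P[:,1])<.5)]
b=b[b[:,1]<.15] 
for c in[(.535,-.02),(.566,.03)]:
    d=np.hypot(*(b[:,:2]-c).T); i=d.argmin(); print(c,d[i],b[i])
o=get_obs();R=Ro.from_rotvec(o['orientation']).as_matrix()
print(R.round(3),R.T@(np.array([.535,-.02,.165])-o['tcp_pos'])/.15)
w=np.load('w3.npy',allow_pickle=True).item(); hsv=cv2.cvtColor(w['frame'],cv2.COLOR_RGB2HSV)
m,c,s=blob(cv2.inRange(hsv,(100,100,50),(130,255,255)),(260,250),100); p=ray_plane(w,*c,o['tcp_pos'][2]-.0113,True)
print(c,s,R.T@(p-o['tcp_pos'])*1000, rect((outline(w,m,o['tcp_pos'][2]-.0113)-o['tcp_pos'][:2])@R[:2,:2]))
E
```

```text
(0.535, -0.02) 0.13616090071470738 [ 0.44801433 -0.12475345  0.17636456]
(0.566, 0.03) 0.1944948419947703 [ 0.43573605 -0.11442835  0.15815041]
[[-0.561  0.828 -0.   ]
 [ 0.828  0.561  0.   ]
 [ 0.    -0.    -1.   ]] [-2.19678129 -0.24576999 -0.01277213]
[259.33131313 250.30707071] [246 239  27  24 495] [ 0.1018896   2.27943145 11.29979558] (array([-0. ,  2.3]), array([13.1, 13.5]), 49.3)
```

Call:
{"op": "drive_tool", "data": {
  "rows": [
    {"offset": [-0.2,-0.02,0],"rotation": [0,0,0],"claw": 0.1},
    {"offset": [-0.4,-0.05,0],"rotation": [0,0,0],"claw": 0.1},
    {"offset": [-0.6,-0.07,0],"rotation": [0,0,0],"claw": 0.1},
    {"offset": [-0.8,-0.1,0],"rotation": [0,0,0],"claw": 0.1},
    {"offset": [-1,-0.12,0],"rotation": [0,0,0],"claw": 0.1}
  ]
}}

```text
clock: 5.02
tcp_pos: [0.4495, 0.1375, 0.1618]
orientation: [-1.47, -2.774, 0.004]
contact_force: [0.1, -0.1, 0.3]
grip_width: 0.0145
gripper_force: 29.4
```

Call:
{"op": "drive_tool", "data": {
  "rows": [
    {"offset": [-0.2,-0.02,0],"rotation": [0,0,0.05],"claw": 0.1},
    {"offset": [-0.4,-0.05,0],"rotation": [0,0,0.1],"claw": 0.1},
    {"offset": [-0.6,-0.07,0],"rotation": [0,0,0.15],"claw": 0.1},
    {"offset": [-0.8,-0.1,0],"rotation": [0,0,0.2],"claw": 0.1},
    {"offset": [-1,-0.12,0],"rotation": [0,0,0.25],"claw": 0.1},
    {"offset": [-1.0,-0.12,0],"rotation": [0,0,0.3],"claw": 0.1},
    {"offset": [-1.0,-0.12,0],"rotation": [0,0,0.35],"claw": 0.1},
    {"offset": [-1.0,-0.12,0],"rotation": [0,0,0.4],"claw": 0.1},
    {"offset": [-1.0,-0.12,0],"rotation": [0,0,0.45],"claw": 0.1},
    {"offset": [-1.0,-0.12,0],"rotation": [0,0,0.5],"claw": 0.1},
    {"offset": [-1.0,-0.12,0],"rotation": [0,0,0.55],"claw": 0.1},
    {"offset": [-1.0,-0.12,0],"rotation": [0,0,0.59],"claw": 0.1},
    {"offset": [-1.0,-0.12,0],"rotation": [0,0,0.59],"claw": 0.1},
    {"offset": [-1.0,-0.12,0],"rotation": [0,0,0.59],"claw": 0.1}
  ]
}}

```text
clock: 6.18
tcp_pos: [0.5187, 0.0051, 0.162]
orientation: [-2.765, -1.491, 0.004]
contact_force: [0.9, -0.1, -0.3]
grip_width: 0.0148
gripper_force: 29.4
```

```bash
python3 - <<'E'
from h import *
g=grab_frame('wrist'); np.save('w4.npy',g,allow_pickle=True); save('w4.png',g['frame'])
o=get_obs();R=Ro.from_rotvec(o['orientation']).as_matrix();print(o['tcp_pos'],R.round(3),o['joints'],o['gripper_force'])
E
```

```text
[0.51893025 0.00508892 0.16220862] [[ 0.549  0.836 -0.002]
 [ 0.836 -0.549 -0.001]
 [-0.002 -0.001 -1.   ]] [-0.66159803  0.39135435  0.66410696  2.04204723 -0.32812979  0.81462182
 -0.38668248] 29.396410882472992
```

View pics/w4.png

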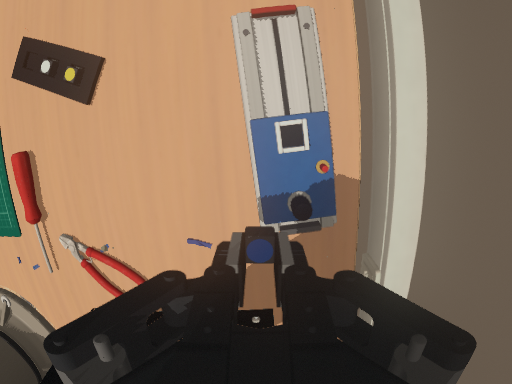

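The wrist view shows the nest frame at (292,136), the plate around (292,168), the red pin at (323,167), the knob top at (299,205) and the red stop at (273,11).

```bash
cat > nest.py <<'E'
from h import *
def nest(g,at):
    m,c,s=blob(cv2.inRange(cv2.cvtColor(g['frame'],cv2.COLOR_RGB2HSV),(0,0,150),(180,70,255)),at,150)
    return m,c,s,rect(outline(g,m,.037))
E
python3 - <<'E'
from nest import *
g=np.load('w4.npy',allow_pickle=True).item(); hsv=cv2.cvtColor(g['frame'],cv2.COLOR_RGB2HSV)
m,c,s,r=nest(g,(292,136)); print('nest',c,s,r)
bm=cv2.inRange(hsv,(100,120,40),(125,255,255)); bm=cv2.morphologyEx(bm,cv2.MORPH_CLOSE,np.ones((25,25)))
bm[230:]=0
m,c,s=blob(bm,(292,168),1000); print('plate',c,s,rect(outline(g,m,.032)))
k=cv2.inRange(g['frame'],(0,0,0),(60,60,60)); k[185:225,280:320]
k2=np.zeros_like(k); k2[185:225,275:325]=k[185:225,275:325]; m,c,s=blob(k2,(299,205),60); print('knob',c,s,rect(outline(g,m,.06)))
o=get_obs();R=Ro.from_rotvec(o['orientation']).as_matrix()
m,c,s=blob(cv2.inRange(hsv,(100,100,50),(130,255,255)),(260,250),100); p=ray_plane(g,*c,o['tcp_pos'][2]-.0113,True)
print('coil in tool',c,s,R.T@(p-o['tcp_pos'])*1000)
# heights from wrist depth
f=192/np.tan(np.radians(g['vfov'])/2); Rm=np.asarray(g['R'])
for u,v in[(292,158),(340,200),(380,200),(400,200),(415,200),(450,200),(300,201)]:
    x,y=(u-g['cx'])/f,(v-g['cy'])/f; r=np.hypot(x,y); z=g['z_map'][v,u]; t=np.tan(r)/r
    print(u,v,(Rm.T@(np.array([x*t*z,y*t*z,z])-g['t'])).round(4))
E
```

```text
nest [291.39478958 135.40681363] [274 118  35  36 499] (array([569.8,  31.4]), array([27.1, 27. ]), 64.3)
plate [300.56816507 169.99189388] [ 268  135   65   83 2714] (array([ 5.584e+02, -5.000e-01]), array([69. , 58.1]), 36.4)
knob [300.95933014 207.90669856] [291 196  21  25 418] (array([544.5, -19. ]), array([20.8, 16.3]), 59.8)
coil in tool [259.51458333 250.57708333] [247 239  26  24 480] [ 2.38294183  1.23498753 11.29488193]
292 158 [0.5599 0.0139 0.0307]
340 200 [ 5.792e-01 -5.620e-02 -2.000e-04]
380 200 [ 0.6483 -0.1599 -0.155 ]
400 200 [ 0.6674 -0.1556 -0.1096]
415 200 [ 0.6903 -0.1713 -0.1107]
450 200 [ 0.7161 -0.1633 -0.0427]
300 201 [ 0.5465 -0.0156  0.0534]
```

```bash
python3 - <<'E'
from nest import *
g=np.load('w4.npy',allow_pickle=True).item(); hsv=cv2.cvtColor(g['frame'],cv2.COLOR_RGB2HSV)
b=cv2.inRange(hsv,(100,120,40),(125,255,255))
def fit(P):
    vx,vy,x,y=cv2.fitLine((np.array(P)[:,:2]*1000).astype(np.float32),cv2.DIST_HUBER,0,.01,.01).ravel(); return np.degrees(np.arctan2(vy,vx)),(x,y)
L=[];Rr=[]
for v in range(130,205,2):
    u=np.where(b[v,240:345])[0]+240
    L.append(ray_plane(g,u.min(),v,.032,True)); Rr.append(ray_plane(g,u.max(),v,.032,True))
T=[]
for u in range(258,326,2):
    v=np.where(b[100:200,u])[0]+100; T.append(ray_plane(g,u,v.min(),.032,True))
for n,P in(('L',L),('R',Rr),('front',T)): print(n,fit(P))
m,c,s,r=nest(g,(292,136)); P=outline(g,m,.037); q=cv2.approxPolyDP((P*1000).astype(np.float32)[:,None],4,True)[:,0]; print(q, [np.degrees(np.arctan2(*(q[(i+1)%len(q)]-q[i])[::-1])).round(1) for i in range(len(q))])
red=cv2.inRange(hsv,(0,150,80),(6,255,255))|cv2.inRange(hsv,(174,150,80),(180,255,255))
m,c,s=blob(red,(323,168),10); print('pin',c,s,ray_plane(g,*c,.044,True))
m,c,s=blob(red,(273,11),30); print('redstop',c,s,rect(outline(g,m,.026)))
E
```

```text
Traceback (most recent call last):
ValueError: zero-size array to reduction operation minimum which has no identity
```

```bash
python3 - <<'E'
from nest import *
g=np.load('w4.npy',allow_pickle=True).item(); hsv=cv2.cvtColor(g['frame'],cv2.COLOR_RGB2HSV)
b=cv2.inRange(hsv,(100,80,40),(130,255,255))
def fit(P):
    vx,vy,x,y=cv2.fitLine((np.array(P)[:,:2]*1000).astype(np.float32),cv2.DIST_HUBER,0,.01,.01).ravel(); return len(P),np.degrees(np.arctan2(vy,vx)),(x,y)
L=[];Rr=[];T=[]
for v in range(130,205,2):
    u=np.where(b[v,240:345])[0]+240
    if len(u)>15: L.append(ray_plane(g,u.min(),v,.032,True)); Rr.append(ray_plane(g,u.max(),v,.032,True))
for u in range(258,326,2):
    v=np.where(b[100:130,u])[0]+100
    if len(v): T.append(ray_plane(g,u,v.min(),.032,True))
for n,P in(('L',L),('R',Rr),('front',T)): print(n,fit(P))
m,c,s,r=nest(g,(292,136)); P=outline(g,m,.037); q=cv2.approxPolyDP((P*1000).astype(np.float32)[:,None],4,True)[:,0]; print(q, [np.degrees(np.arctan2(*(q[(i+1)%len(q)]-q[i])[::-1])).round(1) for i in range(len(q))])
red=cv2.inRange(hsv,(0,150,80),(6,255,255))|cv2.inRange(hsv,(174,150,80),(180,255,255))
m,c,s=blob(red,(323,168),10); print('pin',c,s,ray_plane(g,*c,.044,True))
m,c,s=blob(red,(273,11),30); print('redstop',c,s,rect(outline(g,m,.026)))
E
```

```text
L (38, np.float32(64.25461), (np.float32(529.15967), np.float32(22.32681)))
R (38, np.float32(64.18771), (np.float32(585.4552), np.float32(-12.1110735)))
front (34, np.float32(-25.969883), (np.float32(578.49756), np.float32(46.07999)))
[[587.2493    37.930622]
 [563.1041    48.28691 ]
 [552.8745    24.737654]
 [575.4692    14.288963]] [np.float32(156.8), np.float32(-113.5), np.float32(-24.8), np.float32(63.5)]
pin [323.5        167.58695652] [320 164   8   8  46] [ 0.57800277 -0.00481272  0.044     ]
redstop [273.00865801   8.86147186] [251   5  45   9 231] (array([619.5, 134.3]), array([ 5.1, 38.8]), 64.1)
```

Call:
{"op": "drive_tool", "data": {
  "rows": [
    {"offset": [0.1,0.06,0],"rotation": [0,0,-0.03],"claw": 0.1},
    {"offset": [0.2,0.12,0],"rotation": [0,0,-0.0655],"claw": 0.1},
    {"offset": [0.317,0.18,0],"rotation": [0,0,-0.0655],"claw": 0.1},
    {"offset": [0.317,0.18,0.15],"rotation": [0,0,-0.0655],"claw": 0.1},
    {"offset": [0.317,0.18,0.3],"rotation": [0,0,-0.0655],"claw": 0.1},
    {"offset": [0.317,0.18,0.45],"rotation": [0,0,-0.0655],"claw": 0.1},
    {"offset": [0.317,0.18,0.548],"rotation": [0,0,-0.0655],"claw": 0.1},
    {"offset": [0.317,0.18,0.548],"rotation": [0,0,-0.0655],"claw": 0.1},
    {"offset": [0.317,0.18,0.548],"rotation": [0,0,-0.0655],"claw": 0.1},
    {"offset": [0.317,0.18,0.548],"rotation": [0,0,-0.0655],"claw": 0.1}
  ]
}}

```text
clock: 7.07
tcp_pos: [0.5688, 0.0297, 0.0815]
orientation: [2.663, 1.666, 0.001]
contact_force: [-0.4, -0.4, -0.1]
grip_width: 0.0148
gripper_force: 29.4
```

```bash
python3 - <<'E'
from nest import *
g=grab_frame('wrist'); s=grab_frame('scene'); np.save('w5.npy',g,allow_pickle=True)
a=cv2.resize(g['frame'][180:310,170:350],None,fx=3,fy=3,interpolation=cv2.INTER_CUBIC)
b=cv2.resize(s['frame'][120:210,210:320],(540,390),interpolation=cv2.INTER_CUBIC)[:,:260]
save('w5.png',np.hstack([a,b]))
hsv=cv2.cvtColor(g['frame'],cv2.COLOR_RGB2HSV)
P=[];o=[get_obs()]
o=o[0];R=Ro.from_rotvec(o['orientation']).as_matrix();print(o['tcp_pos'],R.round(3),o['gripper_force'],o['contact_force'])
print('to target',R.T@(np.array([.5675,.03005,.0588])-o['tcp_pos'])/.15)
red=cv2.inRange(hsv,(0,150,80),(6,255,255))|cv2.inRange(hsv,(174,150,80),(180,255,255))
n,l,st,c=cv2.connectedComponentsWithStats(red); print([(st[i],c[i]) for i in range(1,n) if st[i,4]>20])
E
```

```text
[0.56917169 0.02986361 0.08197896] [[ 0.437  0.899  0.002]
 [ 0.899 -0.437  0.   ]
 [ 0.001  0.002 -1.   ]] 29.403499960899353 [0.62987275 0.0347942  0.51103978]
to target [-0.00395861 -0.01081477  0.15450413]
[(array([224,  33,  66,   9, 533], dtype=int32), array([256.45590994,  36.69043152])), (array([ 21, 290,  49,  46, 689], dtype=int32), array([ 41.68650218, 311.63425254]))]
```

View pics/w5.png

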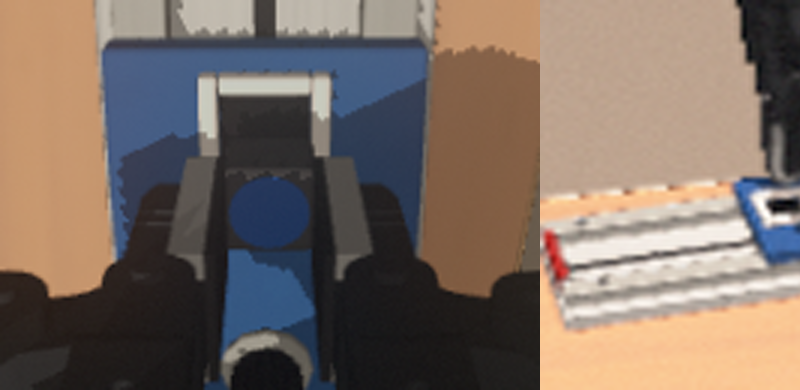

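The wrist crop shows the coil square to the nest, about 1 mm too far to slide +x. The nest frame is centred at crop x = 264 and the coil at 269, which agrees with the computed correction.

Call:
{"op": "drive_tool", "data": {
  "rows": [
    {"offset": [-0.004,-0.009,0.03],"rotation": [0,0,0],"claw": 0.1},
    {"offset": [-0.004,-0.009,0.06],"rotation": [0,0,0],"claw": 0.1},
    {"offset": [-0.004,-0.009,0.09],"rotation": [0,0,0],"claw": 0.1},
    {"offset": [-0.004,-0.009,0.11],"rotation": [0,0,0],"claw": 0.1},
    {"offset": [-0.004,-0.009,0.125],"rotation": [0,0,0],"claw": 0.1},
    {"offset": [-0.004,-0.009,0.14],"rotation": [0,0,0],"claw": 0.1},
    {"offset": [-0.004,-0.009,0.15],"rotation": [0,0,0],"claw": 0.1},
    {"offset": [-0.004,-0.009,0.15],"rotation": [0,0,0],"claw": 0.1},
    {"offset": [-0.004,-0.009,0.15],"rotation": [0,0,0],"claw": 0.1}
  ]
}}

```text
clock: 7.92
tcp_pos: [0.5668, 0.0299, 0.0584]
orientation: [-2.663, -1.665, 0.0]
contact_force: [-1.9, -0.4, 1.9]
grip_width: 0.0149
gripper_force: 29.7
```

Call:
{"op": "drive_tool", "data": {
  "rows": [
    {"offset": [0,0,0],"rotation": [0,0,0],"claw": 0.2},
    {"offset": [0,0,0],"rotation": [0,0,0],"claw": 0.3},
    {"offset": [0,0,0],"rotation": [0,0,0],"claw": 0.4},
    {"offset": [0,0,0],"rotation": [0,0,0],"claw": 0.4},
    {"offset": [0,0,-0.1],"rotation": [0,0,0],"claw": 0.45},
    {"offset": [0,0,-0.2],"rotation": [0,0,0],"claw": 0.45},
    {"offset": [-0.1,0,-0.35],"rotation": [0,0,0],"claw": 0.45},
    {"offset": [-0.25,0,-0.4],"rotation": [0,0,0],"claw": 0.45},
    {"offset": [-0.4,0,-0.4],"rotation": [0,0,0],"claw": 0.45},
    {"offset": [-0.4,0,-0.4],"rotation": [0,0,0],"claw": 0.45},
    {"offset": [-0.4,0,-0.4],"rotation": [0,0,0],"claw": 0.45}
  ]
}}

```text
clock: 8.83
tcp_pos: [0.5401, -0.0253, 0.1185]
orientation: [2.666, 1.662, 0.0]
contact_force: [-0.0, -0.5, -0.7]
grip_width: 0.0386
gripper_force: 0.0
```

```bash
python3 - <<'E'
from nest import *
g=grab_frame('wrist'); np.save('w6.npy',g,allow_pickle=True); save('w6.png',g['frame'])
o=get_obs();R=Ro.from_rotvec(o['orientation']).as_matrix();print(o['tcp_pos'],R.round(3),o['contact_force'])
hsv=cv2.cvtColor(g['frame'],cv2.COLOR_RGB2HSV)
m=cv2.inRange(hsv,(0,0,150),(180,70,255))
n,l,st,c=cv2.connectedComponentsWithStats(m); print([(st[i],c[i].round(1)) for i in range(1,n) if st[i,4]>200])
red=cv2.inRange(hsv,(0,150,80),(6,255,255))|cv2.inRange(hsv,(174,150,80),(180,255,255))
n,l,st,c=cv2.connectedComponentsWithStats(red); print([(st[i],c[i]) for i in range(1,n) if st[i,4]>20])
E
```

```text
[ 0.5405783  -0.02399363  0.1183289 ] [[ 0.438  0.899  0.   ]
 [ 0.899 -0.438  0.   ]
 [ 0.    -0.    -1.   ]] [ 0.58784396  0.71337855 -0.94388116]
[(array([ 210,    0,   24,  237, 2479], dtype=int32), array([219.6,  73.6])), (array([ 234,    0,   23,   96, 2105], dtype=int32), array([245.5,  47.5])), (array([ 263,    0,   25,   96, 2327], dtype=int32), array([275.1,  47.4])), (array([ 288,    0,   23,  104, 1926], dtype=int32), array([299.,  48.])), (array([357,   0,  37, 279, 657], dtype=int32), array([380.8, 137.7])), (array([ 366,    0,   68,  278, 9604], dtype=int32), array([404.9, 134.5])), (array([241, 102,  40,  39, 739], dtype=int32), array([259.8, 120.6])), (array([349, 324,  24,  34, 409], dtype=int32), array([358.8, 342. ]))]
[(array([291, 160,   9,  10,  62], dtype=int32), array([295.24193548, 164.30645161])), (array([ 30, 225,  58,  51, 640], dtype=int32), array([ 59.0421875, 248.975    ])), (array([ 25, 237,  51,  57, 574], dtype=int32), array([ 48.42508711, 266.11324042]))]
```

View pics/w6.png

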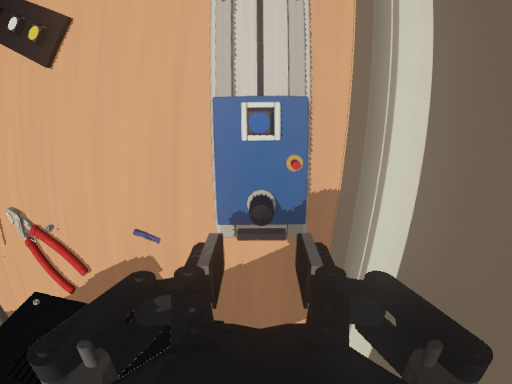

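The coil sits in the nest frame, with its blue top at (260,122) and the frame centred at (260,121). The knob is at (262,208), between the open fingers.

```bash
python3 - <<'E'
from nest import *
g=np.load('w6.npy',allow_pickle=True).item(); hsv=cv2.cvtColor(g['frame'],cv2.COLOR_RGB2HSV)
m,c,s,r=nest(g,(260,121)); print('nest',r)
b=cv2.inRange(hsv,(100,80,40),(130,255,255)); b[:108]=0;b[134:]=0;b[:,:248]=0;b[:,274:]=0
m,c,s=blob(b,(260,122),30); print('coil',c,s,ray_plane(g,*c,.047,True),rect(outline(g,m,.047)))
z=g['z_map']; print('depth coil,plate,frame',np.median(z[118:126,256:264]),np.median(z[145:155,250:270]),np.median(z[104:107,250:270]))
E
```

```text
nest (array([570.1,  31. ]), array([26.4, 26.8]), 63.9)
coil [258.85878963 122.16138329] [249 112  21  21 347] [0.56889373 0.03109091 0.047     ] (array([569. ,  31.1]), array([13.1, 13. ]), 63.8)
depth coil,plate,frame 0.18942332 0.20973998 0.1960881
```

Call:
{"op": "drive_tool", "data": {
  "rows": [
    {"offset": [0.006,0.005,0.12],"rotation": [0,0,0],"claw": 0.45},
    {"offset": [0.006,0.005,0.25],"rotation": [0,0,0],"claw": 0.45},
    {"offset": [0.006,0.005,0.34],"rotation": [0,0,0],"claw": 0.45},
    {"offset": [0.006,0.005,0.39],"rotation": [0,0,0],"claw": 0.45},
    {"offset": [0.006,0.005,0.39],"rotation": [0,0,0],"claw": 0.45},
    {"offset": [0.006,0.005,0.39],"rotation": [0,0,0],"claw": 0.45}
  ]
}}

```text
clock: 9.38
tcp_pos: [0.5418, -0.023, 0.0596]
orientation: [-2.663, -1.667, 0.001]
contact_force: [0.6, 0.6, -1.0]
grip_width: 0.0386
gripper_force: 0.0
```

Call:
{"op": "drive_tool", "data": {
  "force": 40,
  "rows": [
    {"offset": [0,0,0],"rotation": [0,0,0],"claw": 0.3},
    {"offset": [0,0,0],"rotation": [0,0,0],"claw": 0.2},
    {"offset": [0,0,0],"rotation": [0,0,0],"claw": 0.1},
    {"offset": [0,0,0],"rotation": [0,0,0],"claw": 0.1},
    {"offset": [0,0,0],"rotation": [0,0,0],"claw": 0.1},
    {"offset": [0,0,0],"rotation": [0,0,0],"claw": 0.1},
    {"offset": [0,0,0],"rotation": [0,0,0],"claw": 0.1}
  ]
}}

```text
clock: 9.97
tcp_pos: [0.5423, -0.0234, 0.0607]
orientation: [2.663, 1.666, 0.003]
contact_force: [-2.0, 2.0, 5.9]
grip_width: 0.0143
gripper_force: 39.0
```

Call:
{"op": "drive_tool", "data": {
  "rows": [
    {"offset": [0.03,0,0],"rotation": [0,0,0],"claw": 0.1},
    {"offset": [0.06,0,0],"rotation": [0,0,0],"claw": 0.1},
    {"offset": [0.09,0,0],"rotation": [0,0,0],"claw": 0.1},
    {"offset": [0.12,0,0],"rotation": [0,0,0],"claw": 0.1},
    {"offset": [0.14,0,0],"rotation": [0,0,0],"claw": 0.1},
    {"offset": [0.16,0,0],"rotation": [0,0,0],"claw": 0.1},
    {"offset": [0.18,0,0],"rotation": [0,0,0],"claw": 0.1},
    {"offset": [0.2,0,0],"rotation": [0,0,0],"claw": 0.1},
    {"offset": [0.2,0,0],"rotation": [0,0,0],"claw": 0.1},
    {"offset": [0.2,0,0],"rotation": [0,0,0],"claw": 0.1}
  ]
}}

```text
clock: 10.8
tcp_pos: [0.5555, 0.0038, 0.0607]
orientation: [2.663, 1.666, 0.003]
contact_force: [-1.2, 1.7, 6.3]
grip_width: 0.0145
gripper_force: 39.2
```

Call:
{"op": "drive_tool", "data": {
  "rows": [
    {"offset": [0.01,0,0],"rotation": [0,0,0],"claw": 0.1},
    {"offset": [0.02,0,0],"rotation": [0,0,0],"claw": 0.1},
    {"offset": [0.03,0,0],"rotation": [0,0,0],"claw": 0.1},
    {"offset": [0.04,0,0],"rotation": [0,0,0],"claw": 0.1}
  ]
}}

```text
clock: 11.13
tcp_pos: [0.5576, 0.0084, 0.0607]
orientation: [2.664, 1.665, 0.001]
contact_force: [-2.3, -0.8, 7.8]
grip_width: 0.0141
gripper_force: 39.3
```

```bash
cat > look.py <<'E'
from nest import *
import sys
o=get_obs(); g=grab_frame('wrist'); np.save(sys.argv[1]+'.npy',g,allow_pickle=True)
R=Ro.from_rotvec(o['orientation']).as_matrix()
hsv=cv2.cvtColor(g['frame'],cv2.COLOR_RGB2HSV)
red=cv2.inRange(hsv,(0,150,80),(6,255,255))|cv2.inRange(hsv,(174,150,80),(180,255,255))
red[:120]=0; n,l,st,c=cv2.connectedComponentsWithStats(red); print('red',[(st[i],c[i].round(1)) for i in range(1,n) if st[i,4]>20 and 260<c[i][0]<360])
bl=cv2.inRange(hsv,(100,80,40),(130,255,255))
m,c,s,r=nest(g,(260,145)); print('nest',c,r)
print(o['tcp_pos'],R[:,0].round(3),'F tool',R.T@o['contact_force'],o['gripper_force'])
E
python3 look.py w7
```

```text
red [(array([300, 183,  13,  15, 133], dtype=int32), array([305.9, 190.2]))]
nest [258.46009715 129.86190146] (array([585.2,  62.7]), array([26.5, 27.1]), 63.9)
[0.55762008 0.00837138 0.06068502] [0.438 0.899 0.   ] F tool [-1.70649079 -1.70725137 -7.80595241] 39.25283432006836
```

Call:
{"op": "drive_tool", "data": {
  "rows": [
    {"offset": [0.007,0,0],"rotation": [0,0,0],"claw": 0.1},
    {"offset": [0.013,0,0],"rotation": [0,0,0],"claw": 0.1},
    {"offset": [0.02,0,0],"rotation": [0,0,0],"claw": 0.1}
  ]
}}

```text
clock: 11.43
tcp_pos: [0.5589, 0.011, 0.0607]
orientation: [2.664, 1.665, 0.001]
contact_force: [-2.1, -1.6, 7.6]
grip_width: 0.0142
gripper_force: 39.2
```

Call:
{"op": "drive_tool", "data": {
  "rows": [
    {"offset": [0.007,0,0],"rotation": [0,0,0],"claw": 0.1},
    {"offset": [0.013,0,0],"rotation": [0,0,0],"claw": 0.1},
    {"offset": [0.02,0,0],"rotation": [0,0,0],"claw": 0.1}
  ]
}}

```text
clock: 11.68
tcp_pos: [0.5602, 0.0138, 0.0607]
orientation: [2.664, 1.665, 0.001]
contact_force: [-2.5, -0.9, 7.9]
grip_width: 0.0146
gripper_force: 39.2
```

Call:
{"op": "drive_tool", "data": {
  "rows": [
    {"offset": [0.007,0,0],"rotation": [0,0,0],"claw": 0.1},
    {"offset": [0.013,0,0],"rotation": [0,0,0],"claw": 0.1},
    {"offset": [0.02,0,0],"rotation": [0,0,0],"claw": 0.1}
  ]
}}

```text
clock: 11.93
tcp_pos: [0.5615, 0.0165, 0.0607]
orientation: [2.664, 1.665, 0.001]
contact_force: [-2.2, -0.9, 8.2]
grip_width: 0.0144
gripper_force: 39.3
```

```bash
python3 look.py w8
```

```text
red [(array([300, 183,  13,  15, 133], dtype=int32), array([305.9, 190.1]))]
nest [258.50522648 129.83205575] (array([589.1,  70.8]), array([26.5, 27.1]), 63.9)
[0.56150673 0.0164802  0.06066769] [0.438 0.899 0.   ] F tool [-1.78059338 -1.60476139 -8.24641912] 39.25771772861481
```

No sign of the notch yet: the friction force is steady and the pin hasn't moved in the picture.

Call:
{"op": "drive_tool", "data": {
  "rows": [
    {"offset": [0.007,0,0],"rotation": [0,0,0],"claw": 0.1},
    {"offset": [0.013,0,0],"rotation": [0,0,0],"claw": 0.1},
    {"offset": [0.02,0,0],"rotation": [0,0,0],"claw": 0.1}
  ]
}}

```text
clock: 12.23
tcp_pos: [0.5628, 0.0192, 0.0607]
orientation: [2.664, 1.665, 0.001]
contact_force: [-3.3, -0.4, 7.6]
grip_width: 0.0138
gripper_force: 39.3
```

Call:
{"op": "drive_tool", "data": {
  "rows": [
    {"offset": [0.007,0,0],"rotation": [0,0,0],"claw": 0.1},
    {"offset": [0.013,0,0],"rotation": [0,0,0],"claw": 0.1},
    {"offset": [0.02,0,0],"rotation": [0,0,0],"claw": 0.1}
  ]
}}

```text
clock: 12.48
tcp_pos: [0.5641, 0.0219, 0.0607]
orientation: [2.664, 1.665, 0.001]
contact_force: [-3.2, -0.5, 8.3]
grip_width: 0.0145
gripper_force: 39.3
```

```bash
python3 look.py w9
```

```text
red [(array([300, 183,  13,  14, 132], dtype=int32), array([305.9, 190.1]))]
nest [258.47838215 129.88633194] (array([591.7,  76.3]), array([26.5, 27.1]), 63.9)
[0.56411862 0.02189941 0.06066348] [0.438 0.899 0.   ] F tool [-1.84878231 -2.65264312 -8.33217631] 39.26396369934082
```

Call:
{"op": "drive_tool", "data": {
  "rows": [
    {"offset": [0.007,0,0],"rotation": [0,0,0],"claw": 0.1},
    {"offset": [0.013,0,0],"rotation": [0,0,0],"claw": 0.1},
    {"offset": [0.02,0,0],"rotation": [0,0,0],"claw": 0.1}
  ]
}}

```text
clock: 12.78
tcp_pos: [0.5654, 0.0246, 0.0607]
orientation: [2.664, 1.665, 0.001]
contact_force: [-1.6, -2.2, 7.7]
grip_width: 0.0145
gripper_force: 39.3
```

Call:
{"op": "drive_tool", "data": {
  "rows": [
    {"offset": [0.007,0,0],"rotation": [0,0,0],"claw": 0.1},
    {"offset": [0.013,0,0],"rotation": [0,0,0],"claw": 0.1},
    {"offset": [0.02,0,0],"rotation": [0,0,0],"claw": 0.1}
  ]
}}

```text
clock: 13.03
tcp_pos: [0.5668, 0.0273, 0.0607]
orientation: [2.664, 1.665, 0.001]
contact_force: [-2.8, -0.9, 7.2]
grip_width: 0.0141
gripper_force: 39.3
```

```bash
python3 look.py w10
```

```text
red [(array([300, 183,  13,  14, 125], dtype=int32), array([305.8, 190.2]))]
nest [258.56724739 129.84390244] (array([594.3,  81.7]), array([26.5, 27.1]), 63.9)
[0.56675018 0.02728186 0.06068255] [0.438 0.899 0.   ] F tool [-2.00851478 -2.0814858  -7.22881034] 39.26750600337982
```

Travel is now about 0.062. I'll keep stepping.

Call:
{"op": "drive_tool", "data": {
  "rows": [
    {"offset": [0.007,0,0],"rotation": [0,0,0],"claw": 0.1},
    {"offset": [0.013,0,0],"rotation": [0,0,0],"claw": 0.1},
    {"offset": [0.02,0,0],"rotation": [0,0,0],"claw": 0.1}
  ]
}}

```text
clock: 13.33
tcp_pos: [0.568, 0.03, 0.0607]
orientation: [2.664, 1.665, 0.001]
contact_force: [-1.8, -0.7, 7.3]
grip_width: 0.0147
gripper_force: 39.3
```

Call:
{"op": "drive_tool", "data": {
  "rows": [
    {"offset": [0.007,0,0],"rotation": [0,0,0],"claw": 0.1},
    {"offset": [0.013,0,0],"rotation": [0,0,0],"claw": 0.1},
    {"offset": [0.02,0,0],"rotation": [0,0,0],"claw": 0.1}
  ]
}}

```text
clock: 13.58
tcp_pos: [0.5693, 0.0327, 0.0607]
orientation: [2.664, 1.665, 0.001]
contact_force: [-2.2, -1.0, 7.5]
grip_width: 0.0144
gripper_force: 39.3
```

```bash
python3 look.py w11
```

```text
red [(array([300, 183,  13,  15, 133], dtype=int32), array([305.8, 190.2]))]
nest [258.4041958  129.86573427] (array([596.9,  87.1]), array([26.5, 27.1]), 63.9)
[0.56933991 0.03272875 0.06068085] [0.438 0.899 0.   ] F tool [-1.86654454 -1.56871413 -7.47066679] 39.27077293395996
```

Call:
{"op": "drive_tool", "data": {
  "rows": [
    {"offset": [0.007,0,0],"rotation": [0,0,0],"claw": 0.1},
    {"offset": [0.013,0,0],"rotation": [0,0,0],"claw": 0.1},
    {"offset": [0.02,0,0],"rotation": [0,0,0],"claw": 0.1}
  ]
}}

```text
clock: 13.88
tcp_pos: [0.5706, 0.0354, 0.0607]
orientation: [2.664, 1.665, 0.001]
contact_force: [-2.3, -0.3, 8.0]
grip_width: 0.0142
gripper_force: 39.3
```

Call:
{"op": "drive_tool", "data": {
  "rows": [
    {"offset": [0.007,0,0],"rotation": [0,0,0],"claw": 0.1},
    {"offset": [0.013,0,0],"rotation": [0,0,0],"claw": 0.1},
    {"offset": [0.02,0,0],"rotation": [0,0,0],"claw": 0.1}
  ]
}}

```text
clock: 14.13
tcp_pos: [0.5721, 0.0384, 0.0607]
orientation: [-2.664, -1.665, -0.001]
contact_force: [-2.1, 0.1, 6.7]
grip_width: 0.0143
gripper_force: 39.2
```

```bash
python3 look.py w12
```

```text
red [(array([300, 183,  13,  14, 127], dtype=int32), array([305.7, 190. ]))]
nest [258.43076923 129.76573427] (array([599.6,  92.8]), array([26.5, 27.1]), 63.9)
[0.5720621  0.03840931 0.06067875] [0.438 0.899 0.001] F tool [-0.83896595 -1.9649413  -6.71530993] 39.249422550201416
```

The pull is starting: the drive force dropped from -1.9 to -0.8 N. I'll take finer steps from here.

Call:
{"op": "drive_tool", "data": {
  "rows": [
    {"offset": [0.005,0,0],"rotation": [0,0,0],"claw": 0.1},
    {"offset": [0.01,0,0],"rotation": [0,0,0],"claw": 0.1},
    {"offset": [0.01,0,0],"rotation": [0,0,0],"claw": 0.1}
  ]
}}

```text
clock: 14.43
tcp_pos: [0.5732, 0.0407, 0.0607]
orientation: [-2.663, -1.666, -0.003]
contact_force: [-0.7, 2.8, 6.0]
grip_width: 0.0144
gripper_force: 39.1
```

Call:
{"op": "drive_tool", "data": {
  "rows": [
    {"offset": [0.005,0,0],"rotation": [0,0,0],"claw": 0.1},
    {"offset": [0.01,0,0],"rotation": [0,0,0],"claw": 0.1},
    {"offset": [0.01,0,0],"rotation": [0,0,0],"claw": 0.1}
  ]
}}

```text
clock: 14.68
tcp_pos: [0.5736, 0.0415, 0.0607]
orientation: [-2.663, -1.666, -0.002]
contact_force: [-3.0, 0.2, 6.1]
grip_width: 0.0146
gripper_force: 39.1
```

```bash
python3 look.py w13
```

```text
red [(array([300, 183,  12,  13, 110], dtype=int32), array([305.3, 189. ]))]
nest [258.44537815 129.7289916 ] (array([601.1,  95.9]), array([26.6, 27.1]), 64.0)
[0.5735826  0.04152962 0.06068176] [0.438 0.899 0.001] F tool [-1.15696042 -2.8032229  -6.08776548] 39.12083029747009
```

```bash
cat > drop.py <<'E'
from h import *
import sys
def sub(n):
    g=np.load(n+'.npy',allow_pickle=True).item(); h=cv2.cvtColor(g['frame'],cv2.COLOR_RGB2HSV)
    red=cv2.inRange(h,(0,150,80),(6,255,255))|cv2.inRange(h,(174,150,80),(180,255,255)); m,c,s=blob(red,(305,190),20); return g,c,s[4]
g,c0,_=sub('w11')
f=192/np.tan(np.radians(g['vfov'])/2);R=np.asarray(g['R'])
p=ray_plane(g,*c0,.044,True)
def proj(p):
    q=R@p+g['t']; r=np.hypot(q[0],q[1]); th=np.arctan2(r,q[2]); return np.array([g['cx']+f*th*q[0]/r,g['cy']+f*th*q[1]/r])
for d in(1,2,3,4): print('pred',d,proj(p-[0,0,d/1000])-c0)
for n in sys.argv[1:]: _,c,a=sub(n); print(n,c-c0,a)
E
python3 drop.py w7 w10 w12 w13
```

```text
pred 1 [-0.30204005 -0.53070564]
pred 2 [-0.60031656 -1.05456197]
pred 3 [-0.89489698 -1.57169653]
pred 4 [-1.18584722 -2.08223381]
w7 [0.04511278 0.06766917] 133
w10 [-0.06003008  0.07362406] 125
w12 [-0.15848677 -0.17399799] 127
w13 [-0.55748462 -1.15037594] 110
```

The ball is about 2 mm down and the centre is slightly ahead.

Call:
{"op": "drive_tool", "data": {
  "rows": [
    {"offset": [0.005,0,0],"rotation": [0,0,0],"claw": 0.1},
    {"offset": [0.005,0,0],"rotation": [0,0,0],"claw": 0.1},
    {"offset": [0.005,0,0],"rotation": [0,0,0],"claw": 0.1},
    {"offset": [0.005,0,0],"rotation": [0,0,0],"claw": 0.1}
  ]
}}

```text
clock: 15.07
tcp_pos: [0.5737, 0.0417, 0.0607]
orientation: [2.664, 1.665, 0.001]
contact_force: [-2.0, -0.8, 7.6]
grip_width: 0.0145
gripper_force: 39.3
```

```bash
python3 look.py w14; python3 drop.py w14
```

```text
red [(array([300, 183,  12,  13, 108], dtype=int32), array([305.2, 188.9]))]
nest [258.47320807 129.95615866] (array([601.2,  96.1]), array([26.5, 27.1]), 63.9)
[0.57370088 0.0416979  0.06068569] [0.438 0.899 0.001] F tool [-1.60380761 -1.46536599 -7.59068038] 39.26006734371185
pred 1 [-0.30204005 -0.53070564]
pred 2 [-0.60031656 -1.05456197]
pred 3 [-0.89489698 -1.57169653]
pred 4 [-1.18584722 -2.08223381]
w14 [-0.63610415 -1.23370927] 108
```

Call:
{"op": "drive_tool", "data": {
  "rows": [
    {"offset": [0.005,0,0],"rotation": [0,0,0],"claw": 0.1},
    {"offset": [0.007,0,0],"rotation": [0,0,0],"claw": 0.1},
    {"offset": [0.007,0,0],"rotation": [0,0,0],"claw": 0.1},
    {"offset": [0.007,0,0],"rotation": [0,0,0],"claw": 0.1}
  ]
}}

```text
clock: 15.45
tcp_pos: [0.5737, 0.0419, 0.0607]
orientation: [2.664, 1.665, -0.0]
contact_force: [-3.7, -1.7, 9.2]
grip_width: 0.0144
gripper_force: 39.4
```

```bash
python3 look.py w15; python3 drop.py w15|tail -1
```

```text
red [(array([300, 183,  12,  13, 106], dtype=int32), array([305.1, 189. ]))]
nest [258.55818815 129.97351916] (array([601.3,  96.2]), array([26.5, 27.1]), 63.9)
[0.57374791 0.04187758 0.060667  ] [ 0.438  0.899 -0.   ] F tool [-3.18485483 -2.56259634 -9.19471488] 39.375160932540894
w15 [-0.69882253 -1.17867783] 106
```

The resistance is rising, so the ball is in at the centre and beginning to push back. I'll ease the command back so it rests there.

Call:
{"op": "drive_tool", "data": {
  "rows": [
    {"offset": [-0.005,0,0],"rotation": [0,0,0],"claw": 0.1},
    {"offset": [-0.008,0,0],"rotation": [0,0,0],"claw": 0.1},
    {"offset": [-0.008,0,0],"rotation": [0,0,0],"claw": 0.1},
    {"offset": [-0.008,0,0],"rotation": [0,0,0],"claw": 0.1},
    {"offset": [-0.008,0,0],"rotation": [0,0,0],"claw": 0.1},
    {"offset": [-0.008,0,0],"rotation": [0,0,0],"claw": 0.1}
  ]
}}

```text
clock: 16.0
tcp_pos: [0.5737, 0.0417, 0.0607]
orientation: [-2.664, -1.665, -0.001]
contact_force: [-1.3, -0.8, 7.2]
grip_width: 0.0139
gripper_force: 39.2
```

```bash
python3 look.py w16; python3 drop.py w16|tail -1; python3 - <<'E'
from h import *
a=[np.load(n+'.npy',allow_pickle=True).item()['frame'][170:215,280:330] for n in('w11','w12','w13','w16')]
b=np.load('w16.npy',allow_pickle=True).item()['frame'][100:180,210:310]
save('pin.png',np.vstack([cv2.resize(np.hstack(a),(800,180),interpolation=cv2.INTER_CUBIC),cv2.resize(b,(800,420),interpolation=cv2.INTER_CUBIC)]))
E
```

```text
red [(array([300, 183,  12,  13, 106], dtype=int32), array([305.1, 189. ]))]
nest [258.44266852 129.933287  ] (array([601.2,  96.1]), array([26.5, 27.1]), 63.9)
[0.57366296 0.04168786 0.06068623] [0.438 0.899 0.001] F tool [-1.31239244 -0.77358756 -7.2084826 ] 39.20835256576538
w16 [-0.73655838 -1.18811179] 106
```

View pics/pin.png

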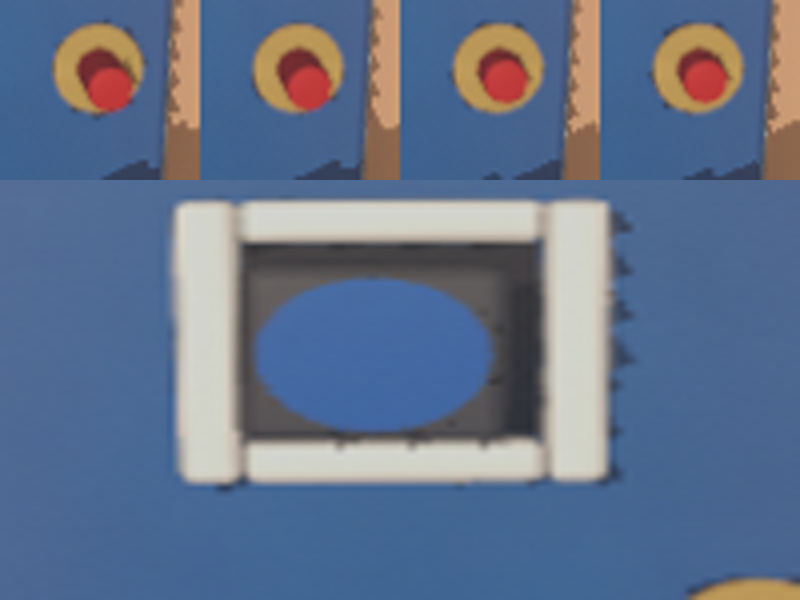

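The pin's bright top has shifted about (-1.25, -1.75) px, close to the full 4 mm drop. The coil lies flat in the nest frame, and the carriage is still with the force relaxed, so I'm handing in.

```bash
python3 -c "
from bench import hand_in
print(hand_in())"
```

```text
the job is handed in; nothing more can be done
None
```

I handed the job in at about 16 s on the robot's clock: the blue coil is flat in the nest, the ball is resting in the notch, and the gripper still holds the knob. No verdict came back; this is from my own camera and force readings.

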